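# Draw out the bench magnifier to its next hole

## Task

The magnifier's telescoping arm on the setting bench is locked in its home hole. Push the sprung button in, draw the arm out, and stop when the button pops fully up through the next hole, the one in the clamped collar, so that the arm is locked there; then let go. Press and pull gently, never forcing the tube against the locked button, keep off the glass, and leave the other things on the bench alone.

Things in the scene. Friction and masses are not known exactly. Their poses are not given: they have to be found in the camera images.
- stand: the magnifier arm's stand, fixed to the bench: a dark steel foot 200 x 90 x 12 mm with two short posts that carry a level square aluminium sleeve (outer tube). Origin on the bench under the middle of the sleeve; x axis along the sleeve, the way the arm is drawn out (to the lens); z up
- sleeve: the sleeve: 200 mm long, 36 mm wide, top at z = 118 mm; origin and axes as the stand's. A 9 mm slot runs along its top. A dark steel collar, 72 mm long, 46 mm wide, top at z = 121.5 mm, is clamped immovably round it and has the next hole in its middle, anywhere from 45 to 77 mm beyond the home hole as it was last set: to be seen or felt
- home_hole (a point): middle of the home hole, 15 mm square-cornered, in the sleeve's top (z = 118 mm), at x = -60 mm of the stand; the collar's hole is of the same size
- tube (a joint): slide of the square steel inner tube, m: 0 with the button in the middle of the home hole, growing as it is drawn out along the stand's +x; end stop at 0.098. It rubs with about 3 to 5 N, button rubbing included, and stays where it is left. With the button up in a hole it has 1.5 mm of play either way
- latch (a joint): travel of the sprung button, m: 0 = fully up (tube locked), 0.0075 = fully in. It moves straight down; the spring pushes up with 3 N at 0, 5.3 N fully in. Pushed in over 4 mm, its shoulder passes under the sleeve's wall and the tube can slide, the stem running in the slot; under the wall it stays in by itself at about 0.004 until it meets a hole
- button: the sprung button, carried by the tube: round steel head 20 mm across, 16 mm high, on an 8 mm stem, with a shoulder 12 mm long below that locks in the hole. Up, the head spans z = 131 to 147 mm; pushed in it is 7.5 mm lower, clear above sleeve and collar. Origin at bench height under the head while up; axes as the stand's
- button_top (a point): middle of the top of the button's head; z = 147 mm when up
- pull_grip (a point): middle of the top (z = 147 mm) of the steel pull grip, fixed on the outer end of the inner tube, 205 mm from the button along the stand's +x: an upright web 10 mm thick across the tube and 26 mm long along it, between two end plates 4 mm thick and 30 mm wide across; all 34 mm high from the tube's top at z = 113 mm
- lens: magnifier glass with its dark rim, 99 mm across, lying flat at z = 100 mm on the tube's end; its middle is 90 mm beyond the pull grip. Origin: on the bench, at the stand's origin when tube is 0, moving with the tube; axes as the stand's
- gem_dish: round clear dish of blue stones, 110 mm across, 16 mm high; a bystander. Origin: middle of its underside
- stone_tray: white tray of green stones, 130 x 90 mm, 16 mm high; a bystander. Origin: middle of its underside
- work_block: wooden block 50 x 50 x 32 mm with a brass ring standing on it, 62 mm high in all; it stands under the way of the lens, which passes 30 mm above it; a bystander. Origin: middle of its underside
- scriber: aluminium scriber lying on the bench, 145 mm long, 9 mm thick; a bystander. Origin: middle of its underside
- tweezers: steel tweezers lying on the bench, 120 mm long; a bystander. Origin: middle of its underside
- pitch_pot: dark steel pot, 104 mm across, 45 mm high; a bystander. Origin: middle of its underside
- ring_box: cloth ring box, 52 x 52 mm, 42 mm high; a bystander. Origin: middle of its underside

How it is judged:
On the way, in this order (a step that is already met when the one before it is completed fails the run):
1. the button is pushed in and the tube drawn at least 12 mm, so that the button runs under the sleeve's wall (value of joint tube above 0.012 m and value of joint latch above 0.003 m), for 0.1 s.
2. the button has popped up through the hole in the collar (value of joint tube above 0.04 m and value of joint latch below 0.0015 m), for 0.2 s.
At the end, for the whole second after the job is handed in: the tube stands drawn out by more than 40 mm with the button fully up (within 1.5 mm) through the collar's hole, at rest and let go (all of step 2 and velocity of joint tube between -0.005 and 0.005 m/s); the robot touches nothing.
It fails at once if the locking button is forced against the edge of a hole, or against the wall it slides under, with more than 22 N (contact force between button and stand above 22 N).
It fails at once if the glass or its rim is touched (contact force between any of the fingers, the arm and lens above 0.5 N).
It fails at once if another thing on the bench is shifted by more than 15 mm (distance of any of gem_dish, stone_tray, work_block, scriber, tweezers, pitch_pot, ring_box from where it was at the start of the episode above 0.015 m).
It also fails if it takes over 48 s, if anything falls off the work surface, if the arm or the gripper's body presses on something with over 40 N, if the wrist force passes 120 N, or if a joint passes its speed limit or range.

## Robot

A 7-joint arm with a two-finger parallel gripper is mounted at the origin on the work surface. World frame = base frame: x ahead of the robot, y to its left, z up, the work surface at z = 0. Lengths are in m, angles in rad, forces in N, time in s.
With the tool pointing down it reaches from about 0.4 to 0.875 m from the base axis. Payload 6.5 kg.
Tool frame: the origin (TCP) lies at the very end of the fingers, on their centre line; the grasp point (between the pads) lies manip.tcp_to_grasp behind it (manip.tcp_to_grasp is the distance from the TCP to the grasp point, in m); z points along the fingers, y is the line along which they close (so a half turn about z gives the same grasp; the last joint's range is limited). The gripper opens to 88 mm and grips with 3 to 60 N. Pads are 18 mm wide; open, the fingers measure 123 mm over their backs; the gripper's body (75 mm by 187 mm) begins 45 mm behind the grasp point.
Start: joints at [1.255, 0.536, -0.004, 1.538, 0.003, 1.067, -0.071], TCP at [0.161, -0.63, 0.239] pointing down, gripper open.
Joint ranges: [-2.7, 2.7], [-0.37, 2.16], [-1.27, 1.26], [0.24, 2.4], [-1.31, 4.45], [0.19, 1.91], [-2.76, 2.76]. Speed limits (rad/s): [2.39, 2.39, 3.14, 3.14, 3.14, 3.14, 3.14].

## Interface

Orientations are given as a rotation vector (axis times angle).
In Python, from cell import manip gives the robot as it stands.
- The arm moves only by the tool drive_tool, never from a script. Its argument "rows" is a list of rows, each a list of 3 entries, a list of its own where there are three numbers: the shift along the tool's x, y, z in units of 0.2 m (1.0 is 0.2 m), then the turn, a rotation vector about the tool's x, y, z in units of 60 degrees (1.0 is 60 degrees), then the closure, from -1 (fully open) to 1 (shut). In form: [[[tx, ty, tz], [wx, wy, wz], claw], ...]. A call has 1 to 5 rows; each row shifts and turns the commanded pose from where the row before left it, along the tool's axes as they then stand; what a row does not reach is not made up. A row lasts 1/10 s, in which the tool goes at most 50 mm and 8.59 degrees, less where a joint would pass 70% of its speed; a pose out of reach is approached as far as the arm can. A call with a number of a shift or a turn outside -1 to 1 is refused whole. A call with a gripper value outside its range is refused whole. The fingers move at their own pace and stop on an object; "grip_force" is the grip in N (left out, the last holds). Time passes only in rows, so rows that do not move let the fingers close. It gives the time, the measured TCP pose, the force, the opening and the grip force at its end, in the units of the state.
- manip.read_state(): the state, without advancing time (a new reading comes with each control period).
- manip.read_camera(name): name is "side" or "top"; returns (picture, depth): 400x640x3 uint8, red, green, blue; 400x640 float32, m along the optical axis (not along the pixel's ray), 0 where there is no reading.
- manip.get_calibration(name): a dict with "fovy" (degrees; the focal length in pixels is half the picture's height over the tangent of half this angle, whatever the lens; pixels are square), "cx", "cy" (the principal point, pixels), "D" ([k1, k2, p1, p2, k3] as OpenCV has them; the pictures are not rectified), "R" (3x3) and "t" (3): a world point X has camera coordinates R X + t. Camera axes: x right, y down, z forward; pixel columns grow to the right and rows downward; lengths in m; the calibration is good to about 2 mm. A picture is of the moment at which its call begins. get_calibration takes no time and is no camera call.
- manip.finish_job(): hands the job in; it is judged then, once.
The state is a dict: "clock": time; "q": joint angles; "qd": joint speeds; "joint_torque": joint torques, N m; "position": TCP position; "tool_rot": TCP orientation; "wrist_force": force on the tool from outside, world axes, zero at the start; "moment": the same for the moment, N m; "gripper_width": finger opening in m; "gripper_force": force on a finger pad.
Only numpy, scipy, OpenCV 4.12 (cv2) and the standard library are available. Lean on these libraries where they do the work, as an engineer would, in place of code of your own. Each camera call takes 0.05 s, during which the arm holds its last target. There are 200 camera calls.

## Working session

There is one attempt and no reset: what is moved stays moved. The work goes in short steps, Python scripts to look and compute and a tool call to move; the robot and the scene stay as the last step left them, time stands still between calls to the robot, and variables do not carry over. Pictures are saved under pics/ and viewed, at most 10 in all, crops included, and the job is handed in when it is done.

Besides the shell and the picture viewer there is one more tool, called after ">>>" as name(argument=value, ...), one argument or row to a line, values as JSON. drive_tool: Moves the arm, as the interface text tells. Shifts and turns lie within -1 to 1; 1 stands for 0.2 m of shift or 60 degrees of turn. Its arguments: {"type":"object","properties":{"rows":{"type":"array"},"grip_force":{"type":"number"}},"required":["rows"]}

```bash
mkdir -p pics
cat > h.py <<'E'
import numpy as np, cv2
from cell import manip
def cal(n):
    c=manip.get_calibration(n); f=200/np.tan(np.radians(c["fovy"])/2)
    K=np.array([[f,0,c["cx"]],[0,f,c["cy"]],[0,0,1]]); return K,np.array(c["D"],float),np.array(c["R"]),np.array(c["t"]).ravel()
def ray(n,u,v):
    K,D,R,t=cal(n); p=cv2.undistortPoints(np.array([[[u,v]]],float),K,D)[0,0]
    return -R.T@t, R.T@np.array([p[0],p[1],1])
def atz(n,u,v,z):
    o,d=ray(n,u,v); return o+d*(z-o[2])/d[2]
def atd(n,u,v,dep):
    o,d=ray(n,u,v); return o+d*dep
def proj(n,X):
    K,D,R,t=cal(n); return cv2.projectPoints(np.array(X,float).reshape(-1,1,3),cv2.Rodrigues(R)[0],t,K,D)[0][:,0]
def snap(n,f):
    im,d=manip.read_camera(n); cv2.imwrite("pics/"+f+".png",im[:,:,::-1]); np.save("pics/"+f+".npy",d); return im,d
E
python3 - <<'E'
from h import *
for n in("top","side"): snap(n,n+"0"); K,D,R,t=cal(n); print(n,-R.T@t,K[0,0])
s=manip.read_state(); print(s); print(manip.tcp_to_grasp)
E
```

```text
top [ 0.37357099 -0.02271368  1.30686087] 449.8619994892246
side [0.1188147  0.81459741 1.00907491] 480.28721453906553
{'clock': 0.1, 'q': array([ 1.25482098,  0.53713057, -0.00441757,  1.53876703,  0.00259729,
        1.06731077, -0.07119686]), 'qd': array([-0.00160257, -0.00144065,  0.00067855, -0.00182694,  0.00116229,
       -0.00015721,  0.00067925]), 'joint_torque': array([ 3.32880758e-03, -5.72067118e+01,  9.93973017e-01, -2.52227050e+01,
       -5.62392629e-02,  1.35520723e-02,  5.51319852e-05]), 'position': array([ 0.16050716, -0.62929086,  0.23790371]), 'tool_rot': array([-3.11554958e+00, -3.91217053e-01,  5.11970899e-04]), 'wrist_force': array([-0.00424184,  0.1047209 ,  0.29359105]), 'moment': array([-0.01358254,  0.00293538, -0.03176907]), 'gripper_force': 0.0, 'gripper_width': 0.08820496077205091}
0.0187
```

View pics/top0.png

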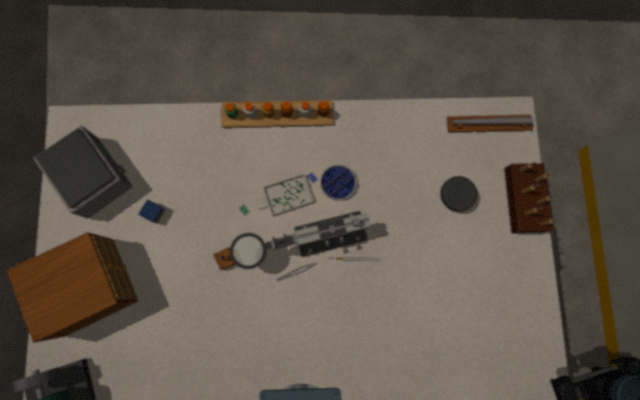

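View pics/side0.png

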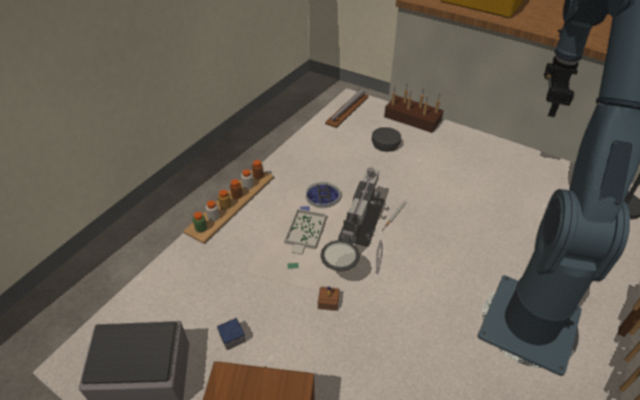

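The top view shows the lens at (248,250), the pull grip near (283,242) and the button near (363,217). The stand's +x runs to image left. I'll enlarge both views.

Run:
```python
from h import *
a=cv2.imread("pics/top0.png")[195:275,220:390]; a=cv2.resize(a,None,fx=4.7,fy=4.7,interpolation=cv2.INTER_CUBIC)
a=cv2.convertScaleAbs(a,alpha=1.3); cv2.imwrite("pics/c1.png",a)
b=cv2.imread("pics/side0.png")[155:275,310:430]; cv2.imwrite("pics/c2.png",cv2.convertScaleAbs(cv2.resize(b,None,fx=5,fy=5,interpolation=cv2.INTER_CUBIC),alpha=1.3))
d=np.load("pics/top0.npy")
K,D,R,t=cal("top")
# height map of points >0.13
P=[]
for v in range(195,275):
  for u in range(220,390):
    if d[v,u]>0:
      X=atd("top",u,v,d[v,u]); P.append((*X,u,v))
P=np.array(P); np.save("pics/P.npy",P)
H=P[P[:,2]>0.124]; print(len(H)); print(np.round(H[::max(1,len(H)//70)],3))
```

```text
Traceback (most recent call last):
  File "h.py", line 12, in atd
    o,d=ray(n,u,v); return o+d*dep
        ~~~^^^^^^^
  File "h.py", line 7, in ray
    K,D,R,t=cal(n); p=cv2.undistortPoints(np.array([[[u,v]]],float),K,D)[0,0]
            ~~~^^^
  File "h.py", line 4, in cal
    c=manip.get_calibration(n); f=200/np.tan(np.radians(c["fovy"])/2)
ValueError: time passes only in moves, steps and waits
```

View pics/c1.png

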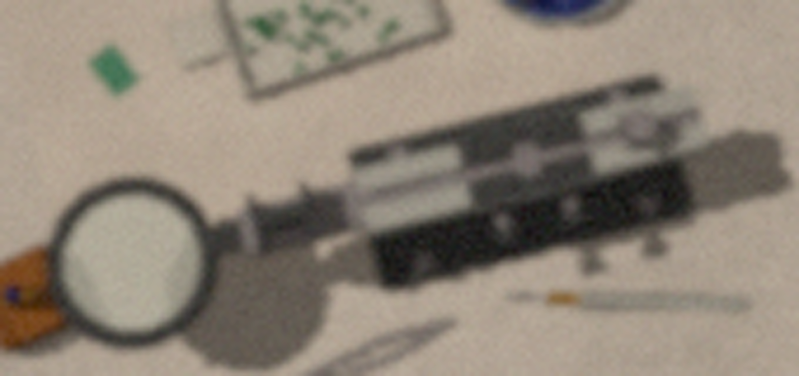

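View pics/c2.png

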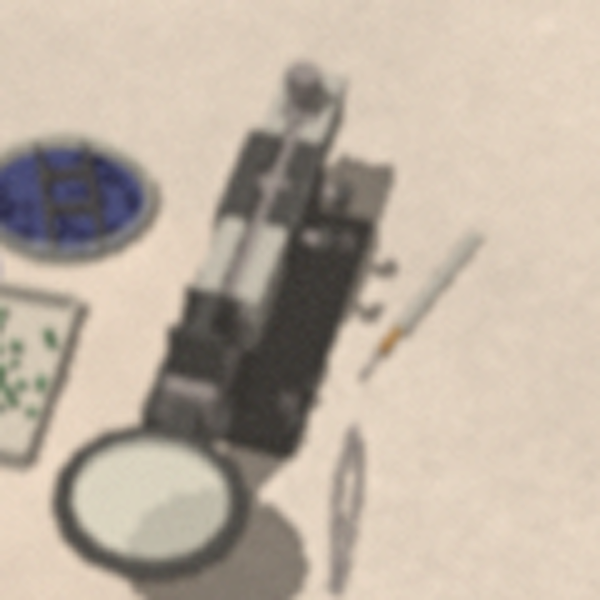

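The top crop shows the button head at about px (356.8,222.2), the collar hole at (332.3,229.0) and the lens centre at (248.3,250.7). The side crop shows the button top at about (370.5,171.5).

```bash
python3 - <<'E'
import re
s=open('h.py').read()
s=s.replace("def cal(n):","import functools\n@functools.cache\ndef cal(n):"); open('h.py','w').write(s)
E
python3 - <<'E'
from h import *
b=atz("top",356.8,222.2,.147); l=atz("top",248.3,250.7,.1); hh=atz("top",332.3,229.0,.1215)
bs=atz("side",370.5,171.5,.147)
e1=atz("top",220+352/4.7,195+205/4.7,.118);e2=atz("top",220+697/4.7,195+112/4.7,.118)
print("b",b,"bs",bs,"l",l,"hole",hh); v=(l-b)[:2]; print(np.hypot(*v),np.degrees(np.arctan2(v[1],v[0])), (hh-b)[:2]@v/np.hypot(*v)); w=e1-e2; print("sleeve",np.hypot(*w[:2]),np.degrees(np.arctan2(w[1],w[0])),(e1+e2)/2)
d=np.load("pics/top0.npy")
P=np.array([(*atd("top",u,v,d[v,u]),u,v) for v in range(195,275) for u in range(220,390) if d[v,u]>0])
H=P[P[:,2]>0.126]; print(len(H))
u=v/np.hypot(*v); n=np.array([-u[1],u[0]]); s=(H[:,:2]-b[:2])@u; q=(H[:,:2]-b[:2])@n
for lo,hi in((-.03,.03),(.17,.24)):
  m=(s>lo)&(s<hi); print(m.sum(), s[m].min(),s[m].max(),q[m].min(),q[m].max(),np.median(H[m,2]),H[m,:2].mean(0))
m=(P[:,2]>.109)&(P[:,2]<.124); s=(P[:,:2]-b[:2])@u; q=(P[:,:2]-b[:2])@n
for lo in np.arange(-.05,.16,.02):
  k=m&(s>lo)&(s<lo+.02); print(round(lo,2),k.sum(),(q[k].min()+q[k].max())/2 if k.any() else 0, q[k].max()-q[k].min() if k.any() else 0)
E
```

```text
b [ 0.54371895 -0.16249978  0.147     ] bs [ 0.53829773 -0.15060964  0.147     ] l [0.48111393 0.12578955 0.1       ] hole [ 0.53088382 -0.09954447  0.1215    ]
0.29500869291837684 102.25213979309497 0.06424518771295104
sleeve 0.20337893692392212 103.67084844805781 [ 0.53226914 -0.09846282  0.118     ]
169
51 -0.006925984719455947 0.01179790578893856 -0.013333499054075139 0.008301790363714525 0.14687567327938034 [ 0.54607134 -0.15871025]
92 0.19055225910758133 0.22443395106146863 -0.01708221082252022 0.01294661409302669 0.14755720300312458 [0.50092932 0.04053097]
-0.05 35 -0.0045169787895942125 0.035120777079145835
-0.03 95 -0.004317966232946805 0.036273127495710614
-0.01 55 -0.0040485065042412454 0.03559410825461193
0.01 99 -0.004131504313491145 0.03611005766722418
0.03 100 0.0017169450451054464 0.05670320016457679
0.05 113 0.003676006208774951 0.060615030783879836
0.07 106 0.0033690477384242055 0.05907640261732673
0.09 105 0.004891139747339389 0.06017860296249583
0.11 104 -0.0027553316589615197 0.03583087668074591
0.13 102 -0.0029245563991828543 0.03590490948829536
0.15 96 -0.0027790195810407006 0.036346812363432096
```

>>> drive_tool(
  rows=[
    [[0.16,-0.12,0],[0,0,0],-1],
    [[0.165,-0.12,0],[0,0,0],-1],
    [[0.165,-0.12,0],[0,0,0],-1],
    [[0.165,-0.12,0],[0,0,0],-1],
    [[0.165,-0.12,0],[0,0,0],-1],
  ],
  grip_force=15,
)

```text
clock: 0.6
position: [0.2906, -0.4714, 0.2385]
tool_rot: [-3.117, -0.391, 0.0]
wrist_force: [0.5, -0.5, -0.5]
gripper_width: 0.0885
gripper_force: 0.0
```

>>> drive_tool(
  rows=[
    [[0.165,-0.12,0],[0,0,0],-1],
    [[0.165,-0.12,0],[0,0,0],-1],
    [[0.165,-0.12,0],[0,0,0],-1],
    [[0.165,-0.12,0],[0,0,0],-1],
    [[0.165,-0.12,0],[0,0,0],-1],
  ],
)

```text
clock: 1.1
position: [0.4207, -0.3144, 0.2385]
tool_rot: [-3.117, -0.391, 0.001]
wrist_force: [-0.3, -0.3, 0.3]
gripper_width: 0.0878
gripper_force: 0.0
```

>>> drive_tool(
  rows=[
    [[0.165,-0.12,0],[0,0,0],-1],
    [[0.165,-0.12,0],[0,0,0],-1],
    [[0.165,-0.12,0],[0,0,0],-1],
    [[0.165,-0.12,0],[0,0,0],-1],
    [[0.165,-0.12,0],[0,0,0],-1],
  ],
)

```text
clock: 1.6
position: [0.5509, -0.1575, 0.2384]
tool_rot: [-3.117, -0.391, 0.001]
wrist_force: [0.5, -1.4, 0.6]
gripper_width: 0.0881
gripper_force: 0.0
```

>>> drive_tool(
  rows=[
    [[0,0,0],[0,0,-0.14],-1],
    [[0,0,0],[0,0,-0.14],-1],
    [[0,0,0],[0,0,-0.14],-1],
    [[0,0,0],[0,0,-0.14],-1],
    [[0,0,0],[0,0,-0.14],-1],
  ],
)

```text
clock: 2.1
position: [0.55, -0.1588, 0.2383]
tool_rot: [-2.765, -1.491, 0.001]
wrist_force: [0.1, -0.2, -0.6]
gripper_width: 0.0878
gripper_force: 0.0
```

>>> drive_tool(
  rows=[
    [[0,0,0],[0,0,-0.14],-1],
    [[0,0,0],[0,0,-0.14],-1],
    [[0,0,0],[0,0,-0.14],-1],
    [[0,0,0],[0,0,-0.14],-1],
    [[0,0,0],[0,0,-0.14],-1],
  ],
)

```text
clock: 2.6
position: [0.55, -0.1589, 0.2383]
tool_rot: [-2.047, -2.382, 0.001]
wrist_force: [-0.7, 0.2, -0.1]
gripper_width: 0.0881
gripper_force: 0.0
```

>>> drive_tool(
  rows=[
    [[0.005,-0.0125,0],[0,0,-0.07],-1],
    [[0,0,0.17],[0,0,0],-1],
    [[0,0,0.17],[0,0,0],-1],
    [[0,0,0.14],[0,0,0],-1],
    [[0,0,0.04],[0,0,0],-1],
  ],
  grip_force=8,
)

```text
clock: 3.1
position: [0.5454, -0.1579, 0.1316]
tool_rot: [-1.963, -2.446, 0.004]
wrist_force: [-0.1, 0.1, 0.1]
gripper_width: 0.0885
gripper_force: 0.0
```

Run:
```python
from h import *
im,d=snap("top","top1")
s=manip.read_state(); print(s["position"],s["tool_rot"],s["wrist_force"])
b,_=snap("side","side1")
b=b[130:230,320:440,::-1]; a=im[180:260,310:410,::-1]
f=lambda x:cv2.convertScaleAbs(cv2.resize(x,(400,400*x.shape[0]//x.shape[1]),interpolation=cv2.INTER_CUBIC),alpha=1.4)
a,b=f(a),f(b); h=max(a.shape[0],b.shape[0]); o=np.zeros((h,800,3),np.uint8); o[:a.shape[0],:400]=a;o[:b.shape[0],400:]=b
cv2.imwrite("pics/c3.png",o)
```

```text
[ 0.5458385  -0.15788273  0.13203471] [-1.96306972 -2.44699664  0.00298075] [-1.30635667 -0.15437157  0.48414029]
```

View pics/c3.png

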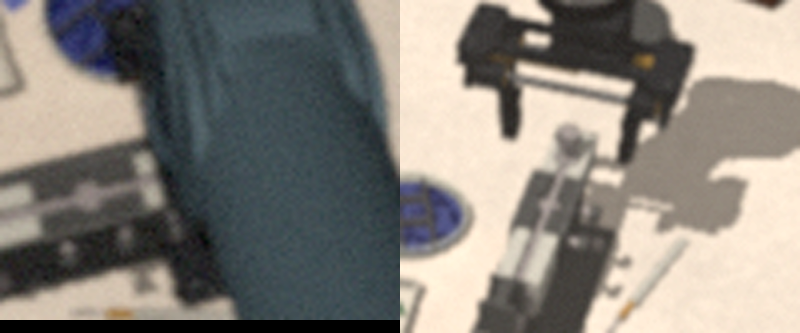

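The right half shows the fingers straddling the button. I'll raise 3 mm and close gently.

>>> drive_tool(
  rows=[
    [[0,0,-0.015],[0,0,0],0.3],
    [[0,0,0],[0,0,0],0.45],
    [[0,0,0],[0,0,0],0.5],
  ],
  grip_force=8,
)

```text
clock: 3.5
position: [0.5486, -0.1585, 0.1391]
tool_rot: [1.965, 2.448, 0.001]
wrist_force: [-0.4, -0.3, -0.5]
gripper_width: 0.0663
gripper_force: 0.0
```

>>> drive_tool(
  rows=[
    [[0,0,0],[0,0,0],0.6],
    [[0,0,0],[0,0,0],0.6],
  ],
)

```text
clock: 3.7
position: [0.5478, -0.1583, 0.1381]
tool_rot: [1.966, 2.45, 0.0]
wrist_force: [-0.1, -0.2, -0.4]
gripper_width: 0.0503
gripper_force: 0.0
```

>>> drive_tool(
  rows=[
    [[0,0,0.015],[0,0,0],1],
    [[0,0,0],[0,0,0],1],
    [[0,0,0],[0,0,0],1],
  ],
)

```text
clock: 4.0
position: [0.5476, -0.1582, 0.1345]
tool_rot: [-1.966, -2.45, 0.0]
wrist_force: [-0.2, 0.4, -0.7]
gripper_width: 0.0262
gripper_force: 0.0
```

>>> drive_tool(
  rows=[
    [[0,0,0],[0,0,0],1],
    [[0,0,0],[0,0,0],1],
  ],
)

```text
clock: 4.2
position: [0.5462, -0.1585, 0.1343]
tool_rot: [-1.965, -2.448, 0.004]
wrist_force: [-4.7, -0.3, 3.1]
gripper_width: 0.0196
gripper_force: 8.0
```

>>> drive_tool(
  rows=[
    [[0,-0.008,0],[0,0,0],1],
    [[0,0,0.01],[0,0,0],1],
    [[0,0,0.01],[0,0,0],1],
    [[0,0,0.01],[0,0,0],1],
    [[0,0,0],[0,0,0],1],
  ],
  grip_force=15,
)

```text
clock: 4.7
position: [0.5461, -0.1586, 0.1286]
tool_rot: [-1.966, -2.45, 0.0]
wrist_force: [-3.3, -0.7, 4.3]
gripper_width: 0.0192
gripper_force: 15.0
```

>>> drive_tool(
  rows=[
    [[0,-0.004,0.004],[0,0,0],1],
    [[0.008,0,0],[0,0,0],1],
    [[0.01,0,0],[0,0,0],1],
    [[0.01,0,0],[0,0,0],1],
  ],
)

```text
clock: 5.1
position: [0.5449, -0.1538, 0.1283]
tool_rot: [1.966, 2.448, 0.001]
wrist_force: [0.1, -2.8, 5.0]
gripper_width: 0.0192
gripper_force: 15.0
```

>>> drive_tool(
  rows=[
    [[0.02,0,0],[0,0,0],1],
    [[0.025,0,0],[0,0,0],1],
    [[0.025,0,0],[0,0,0],1],
    [[0.025,0,0],[0,0,0],1],
    [[0.02,0,0],[0,0,0],1],
  ],
)

```text
clock: 5.6
position: [0.5394, -0.13, 0.1281]
tool_rot: [1.965, 2.451, 0.001]
wrist_force: [1.6, -3.1, 4.1]
gripper_width: 0.0192
gripper_force: 15.0
```

>>> drive_tool(
  rows=[
    [[0.025,0,0],[0,0,0],1],
    [[0.025,0,0],[0,0,0],1],
    [[0.025,0,0],[0,0,0],1],
    [[0,0,0],[0,0,0],1],
  ],
)

```text
clock: 6.0
position: [0.5359, -0.1147, 0.128]
tool_rot: [-1.964, -2.451, -0.001]
wrist_force: [1.3, 1.7, 4.8]
gripper_width: 0.019
gripper_force: 15.0
```

>>> drive_tool(
  rows=[
    [[0,0,0],[0,0,0],-1],
    [[0,0,0],[0,0,0],-1],
    [[0,0,-0.1],[0,0,0],-1],
    [[0,0,-0.2],[0,0,0],-1],
    [[0.2,0,0],[0,0,0],-1],
  ],
  grip_force=10,
)

```text
clock: 6.5
position: [0.53, -0.0821, 0.1911]
tool_rot: [1.973, 2.437, 0.002]
wrist_force: [0.9, 0.4, -0.5]
gripper_width: 0.0574
gripper_force: 0.0
```

>>> drive_tool(
  rows=[
    [[0.2,0,0],[0,0,0],-1],
    [[0.2,0,0],[0,0,0],-1],
    [[0.2,0,0],[0,0,0],-1],
    [[0.2,0,0],[0,0,0],-1],
    [[0.02,0,0],[0,0,0],-1],
  ],
)

```text
clock: 7.0
position: [0.4895, 0.0884, 0.1877]
tool_rot: [-1.955, -2.456, -0.001]
wrist_force: [0.1, -0.1, 0.6]
gripper_width: 0.088
gripper_force: 0.0
```

Run:
```python
from h import *
im,d=snap("top","top2")
b,_=snap("side","side2")
s=manip.read_state(); print(s["clock"],s["position"],s["tool_rot"],s["wrist_force"])
P=np.array([(*atd("top",u,v,d[v,u]),u,v) for v in range(200,275) for u in range(230,390) if d[v,u]>0])
u=np.array([np.cos(np.radians(102.8)),np.sin(np.radians(102.8))]); n=np.array([-u[1],u[0]]); b0=np.array([.5461,-.1586])
H=P[(P[:,2]>.126)&(P[:,2]<.16)]; x=(H[:,:2]-b0)@u; q=(H[:,:2]-b0)@n
m=(x<.1)&(abs(q)<.03); print(m.sum(),x[m].min(),x[m].max(),q[m].min(),q[m].max(),np.sort(H[m,2])[::4])
b=b[150:270,310:430,::-1]; a=im[190:270,230:380,::-1]
f=lambda x:cv2.convertScaleAbs(cv2.resize(x,(400,400*x.shape[0]//x.shape[1]),interpolation=cv2.INTER_CUBIC),alpha=1.4)
a,b=f(a),f(b); h=max(a.shape[0],b.shape[0]); o=np.zeros((h,800,3),np.uint8); o[:a.shape[0],:400]=a;o[:b.shape[0],400:]=b
cv2.imwrite("pics/c4.png",o)
```

```text
7.1 [0.49081966 0.08377167 0.18747584] [-1.96218804e+00 -2.45203198e+00  1.68677300e-03] [ 0.5389565  -0.07962106  0.46149503]
68 0.029016926110416424 0.09313338366852039 -0.018496410714839394 0.02152835426252867 [0.12606651 0.12633806 0.12648384 0.12674214 0.12759415 0.13745162
 0.13920934 0.14083685 0.14175893 0.14282148 0.14328415 0.1439981
 0.14454082 0.14493019 0.14553462 0.14581753 0.14719325]
```

View pics/c4.png

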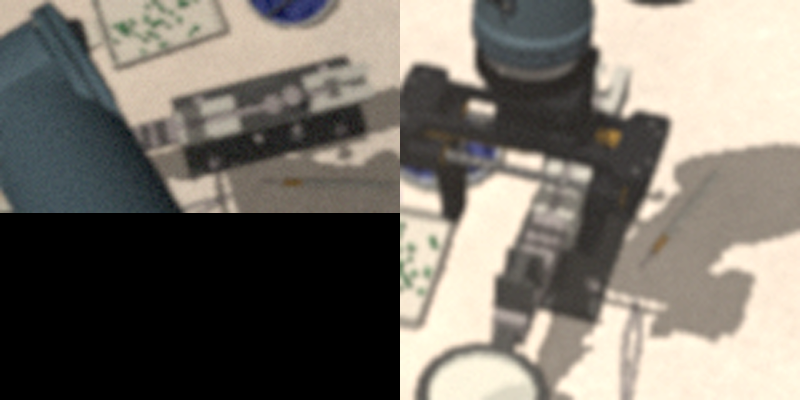

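The button (left crop, about (292,97)) sits roughly 17 mm short of the collar hole at (270,105), still pushed in. Next I'll take the pull grip.

>>> drive_tool(
  rows=[
    [[0.003,0,0.15],[0,0,0],-1],
    [[0,0,0.13],[0,0,0],0],
    [[0,0,0.02],[0,0,0],0.7],
    [[0,0,0],[0,0,0],0.7],
    [[0,0,0],[0,0,0],0.7],
  ],
  grip_force=8,
)

```text
clock: 7.6
position: [0.4923, 0.083, 0.1287]
tool_rot: [1.967, 2.449, 0.001]
wrist_force: [-0.2, 0.0, -0.5]
gripper_width: 0.0584
gripper_force: 0.0
```

>>> drive_tool(
  rows=[
    [[0,0,0],[0,0,0],0.7],
    [[0,0,0],[0,0,0],1],
    [[0,0,0],[0,0,0],1],
    [[0,0,0],[0,0,0],1],
  ],
)

```text
clock: 8.0
position: [0.4918, 0.0836, 0.1282]
tool_rot: [1.966, 2.45, 0.0]
wrist_force: [0.7, -0.1, 0.3]
gripper_width: 0.0265
gripper_force: 0.0
```

>>> drive_tool(
  rows=[
    [[0,0,0],[0,0,0],1],
    [[0,0,0],[0,0,0],1],
    [[0,0,0],[0,0,0],1],
    [[0,0,0],[0,0,0],1],
  ],
)

```text
clock: 8.4
position: [0.4909, 0.0834, 0.1278]
tool_rot: [-1.965, -2.45, 0.002]
wrist_force: [-3.9, -0.1, 4.4]
gripper_width: 0.0102
gripper_force: 8.0
```

>>> drive_tool(
  rows=[
    [[0.005,-0.006,0],[0,0,0],1],
    [[0.01,0,0],[0,0,0],1],
    [[0.01,0,0],[0,0,0],1],
    [[0.01,0,0],[0,0,0],1],
    [[0.005,0,0],[0,0,0],1],
  ],
)

```text
clock: 8.9
position: [0.4894, 0.0898, 0.1278]
tool_rot: [1.966, 2.448, -0.001]
wrist_force: [0.9, -5.2, -1.5]
gripper_width: 0.0102
gripper_force: 8.0
```

>>> drive_tool(
  rows=[
    [[0.005,0,0],[0,0,0],1],
    [[0.005,0,0],[0,0,0],1],
    [[0.005,0,0],[0,0,0],1],
  ],
)

```text
clock: 9.2
position: [0.4888, 0.0927, 0.1279]
tool_rot: [1.966, 2.448, -0.001]
wrist_force: [1.8, -5.0, -0.6]
gripper_width: 0.0101
gripper_force: 8.0
```

>>> drive_tool(
  rows=[
    [[0.005,0,0],[0,0,0],1],
    [[0.005,0,0],[0,0,0],1],
    [[0.005,0,0],[0,0,0],1],
  ],
)

```text
clock: 9.5
position: [0.4881, 0.0956, 0.1279]
tool_rot: [1.967, 2.448, -0.001]
wrist_force: [1.6, -4.4, 0.3]
gripper_width: 0.0103
gripper_force: 8.0
```

Now at about 57.5 mm; 1 mm steps with a force check each time.

>>> drive_tool(
  rows=[
    [[0.005,0,0],[0,0,0],1],
    [[0.005,0,0],[0,0,0],1],
  ],
)

```text
clock: 9.7
position: [0.4877, 0.0976, 0.1279]
tool_rot: [1.967, 2.448, -0.001]
wrist_force: [2.2, -4.3, 0.2]
gripper_width: 0.0098
gripper_force: 8.0
```

>>> drive_tool(
  rows=[
    [[0.005,0,0],[0,0,0],1],
  ],
)

```text
clock: 9.8
position: [0.4874, 0.0986, 0.1278]
tool_rot: [1.967, 2.448, -0.001]
wrist_force: [1.4, -5.1, 0.9]
gripper_width: 0.0099
gripper_force: 8.0
```

>>> drive_tool(
  rows=[
    [[0.005,0,0],[0,0,0],1],
  ],
)

```text
clock: 9.9
position: [0.4872, 0.0996, 0.1278]
tool_rot: [1.967, 2.448, -0.001]
wrist_force: [0.9, -3.8, -0.6]
gripper_width: 0.0101
gripper_force: 8.0
```

>>> drive_tool(
  rows=[
    [[0.004,0,0],[0,0,0],1],
  ],
)

```text
clock: 10.0
position: [0.4867, 0.1014, 0.1279]
tool_rot: [1.966, 2.449, 0.001]
wrist_force: [2.0, -1.9, -1.5]
gripper_width: 0.0098
gripper_force: 8.0
```

>>> drive_tool(
  rows=[
    [[0.004,0,0],[0,0,0],1],
  ],
)

```text
clock: 10.1
position: [0.4865, 0.1025, 0.1278]
tool_rot: [1.966, 2.45, 0.001]
wrist_force: [0.9, -2.5, -2.2]
gripper_width: 0.01
gripper_force: 8.0
```

The force dropped, so the button has probably popped. I'll check its height.

Run:
```python
from h import *
im,d=snap("top","top3")
s=manip.read_state(); print(s["clock"],s["position"],s["wrist_force"])
u=np.array([np.cos(np.radians(102.8)),np.sin(np.radians(102.8))]); n=np.array([-u[1],u[0]]); b0=np.array([.5461,-.1586])
for f in("top0","top2","top3"):
  d=np.load(f"pics/{f}.npy")
  P=np.array([atd("top",a,v,d[v,a]) for v in range(205,260) for a in range(300,380) if d[v,a]>0])
  x=(P[:,:2]-b0)@u; q=(P[:,:2]-b0)@n; m=(P[:,2]>.134)&(P[:,2]<.16)&(abs(q)<.015)&(x<.1)
  z=P[m,2]; c=np.median(x[m]); core=m&(np.hypot(x-c,q-np.median(q[m]))<.006); print(f,m.sum(),c,core.sum(),np.median(P[core,2]),P[core,2].mean())
```

```text
10.15 [0.48642953 0.10277885 0.12785459] [ 2.32246468 -1.40022384 -2.8567756 ]
top0 50 0.0001256108360898327 15 0.14742809902578236 0.14721948474778615
top2 50 0.04488180911119605 15 0.14442769246201181 0.1440938705737643
top3 50 0.06457223537856352 15 0.14912827206096013 0.14826351160553575
```

The button is up: its top is at about 0.148 m, against 0.144 m when it was in, with the tube drawn about 64 mm. I'll let go and withdraw.

>>> drive_tool(
  rows=[
    [[0,0,0],[0,0,0],-1],
    [[0,0,0],[0,0,0],-1],
    [[0,0,0],[0,0,0],-1],
    [[0,0,-0.1],[0,0,0],-1],
    [[0,0,-0.2],[0,0,0],-1],
  ],
)

```text
clock: 10.65
position: [0.4841, 0.1022, 0.1865]
tool_rot: [-1.963, -2.448, 0.006]
wrist_force: [0.7, -1.1, 0.4]
gripper_width: 0.048
gripper_force: 0.0
```

>>> drive_tool(
  rows=[
    [[0,0,-0.2],[0,0,0],-1],
    [[0,0,-0.2],[0,0,0],-1],
    [[0,0,0],[0,0,0],-1],
    [[0,0,0],[0,0,0],-1],
  ],
)

```text
clock: 11.05
position: [0.4864, 0.1026, 0.2684]
tool_rot: [1.965, 2.449, 0.002]
wrist_force: [-0.7, -0.6, 0.0]
gripper_width: 0.08
gripper_force: 0.0
```

Run:
```python
from h import *
im,d=snap("top","top4")
s=manip.read_state(); print(s["clock"],s["position"],s["wrist_force"])
u=np.array([np.cos(np.radians(102.8)),np.sin(np.radians(102.8))]); n=np.array([-u[1],u[0]]); b0=np.array([.5461,-.1586])
P=np.array([atd("top",a,v,d[v,a]) for v in range(205,260) for a in range(300,380) if d[v,a]>0])
x=(P[:,:2]-b0)@u; q=(P[:,:2]-b0)@n; m=(P[:,2]>.134)&(P[:,2]<.16)&(abs(q)<.015)&(x<.1)
c=np.median(x[m]); core=m&(np.hypot(x-c,q-np.median(q[m]))<.006); print(m.sum(),c,core.sum(),np.median(P[core,2]))
if abs(np.median(P[core,2])-.148)<.0018: print(manip.finish_job())
```

```text
11.1 [0.48568805 0.10227903 0.26729991] [0.12191073 0.21275468 0.10231226]
49 0.0646496784299006 15 0.14853097844229124
the job is handed in; nothing more can be done
None
```

The arm is drawn out about 64 mm, and the depth image shows the button fully up in the collar's hole; the gripper is clear and the job was handed in at about 11 s, with no verdict returned.

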